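# Find the high spot of a film reel

## Task

Turn the film reel slowly by its crank knob, handling it gently, until you have felt where the highest spot of its rim is (where the sprung pointer is pushed back the most, not at the lesser bump), and leave the reel standing with that spot at the pointer. Then stand the small brass marker upright on the reel's flange right in front of the pointer tip, and let go. Do not touch the pointer or its housing, and leave the other things where they are.

Things in the scene. Friction and masses are not known exactly. Their poses are not given: they have to be found in the camera images.
- stand: fixed checking stand: pale board 290 x 150 mm, 14 mm thick, carrying a reel that turns about an upright post. Origin on the table (z = 0) on the reel's axis; its x axis points from the reel's axis to the pointer
- gauge: fixed aluminium pointer housing, 36 mm wide, 134 to 180 mm from the reel's axis, top 71 mm above the table. The pointer is a steel rod 8 mm thick from it to the rim, along the stand's x axis, 53 mm above the table; its 10 mm ball tip is sprung against the rim with about 3 N, and 5 N more for each mm it is pushed back. Origin on the reel's axis, 14 mm above the table
- axis_top (a point): point on the reel's axis level with the flange's top face, 56 mm above the table. The aluminium flange has radius 97 mm. One high spot is 3 mm proud (rising smoothly over some 17 degrees each side) and a lesser bump over 90 degrees away is 1.5 mm. Neither is marked; their place relative to the knob differs each time. At the start the high spot is at least 40 degrees from the pointer
- crank: grey drive plate, radius 60 mm, fast on the reel, top 60 mm above the table; origin on the reel's axis, x axis towards the knob. Turns either way without end, stays where left. Force to drive the knob while turning slowly: roughly 2 N on the plain rim, 7 N at the lesser bump, 12 to 15 N at the high spot, most just before the crest, little just after it; varies by 15 %
- knob_mid (a point): centre (half-way up) of the wooden crank knob: an upright round peg 18 mm in diameter, 50 mm tall, top 110 mm above the table, standing on the drive plate 42 mm from the reel's axis. It spins freely about itself, so it can be pinched from above and led round without turning the hand. A grip of 20 to 25 N holds it; both pads together must stay under 60 N
- mark (a point): point on the flange's top face 80 mm from the axis, right in front of the pointer tip (it belongs to the stand and does not turn): the marker's underside is to be centred here
- marker_center (a point): centre (half-way up) of the loose brass marker, a plain upright cylinder 22 mm in diameter, 50 mm tall, about 0.15 kg, standing on the table to the left or right of the stand; z axis along its length
- canister1: black plastic film canister with grey lid, 35 mm across, 52 mm tall, upright; origin at the centre of its underside; a bystander
- canister2: black plastic film canister with grey lid, 35 mm across, 52 mm tall, upright; origin at the centre of its underside; a bystander
- canister3: black plastic film canister with grey lid, 35 mm across, 52 mm tall, upright; origin at the centre of its underside; a bystander
- canister4: black plastic film canister with grey lid, 35 mm across, 52 mm tall, upright; origin at the centre of its underside; a bystander
- jar: amber glass jar with screw lid, 72 mm across, 100 mm tall, upright; origin at the centre of its underside; a bystander
- opener: flat steel cassette opener 130 x 30 mm, lying along its x axis; origin under its middle; a bystander
- viewer: grey plastic slide viewer 100 x 90 x 66 mm; origin at the centre of its underside; a bystander
Things that resemble listed ones, but are neither listed nor needed, are in the scene too. Of the things that look like the part that bears marker_center, the smallest one is meant.

How it is judged (in metres and radians):
On the way:
1. the reel stands still with its high spot at the pointer (pointer pressed with more than 13 N) while the marker is not yet on it (contact force between gauge and anything else above 13 N and angular speed of crank below 0.05 rad/s and horizontal distance between marker_center and mark above 0.05 m), for 0.5 s.
At the end, for the whole second after the job is handed in: The reel is at rest with its high spot at the pointer (pointer pressed with more than 13 N, that is within about 9 degrees of the crest), and the marker stands upright and still on the flange, its centre within 12 mm of the mark in front of the pointer tip, released (contact force between gauge and anything else above 13 N and angular speed of crank below 0.05 rad/s and horizontal distance between marker_center and mark below 0.012 m and height (world z) of marker_center between 0.077 and 0.085 m and angle between marker_center's own z axis and vertical below 0.1 rad and linear speed of marker below 0.01 m/s); the robot touches nothing.
It fails at once if the reel is spun faster than 4 rad/s (angular speed of crank above 4 rad/s).
It fails at once if the robot touches the pointer or its housing (contact force between any of the fingers, the arm and gauge above 0.5 N).
It fails at once if the knob or drive plate is handled with more than 60 N (contact force between the fingers and crank above 60 N).
It fails at once if a bystander is moved more than 30 mm (distance of any of canister1, canister2, canister3, canister4, jar, opener, viewer from where it was at the start of the episode above 0.03 m).
It also fails if it takes over 72 s, if anything falls off the work surface, if the arm or the gripper's body presses on something with over 40 N, if the wrist force passes 120 N, or if a joint passes its speed limit or range.

## Robot

A 6-joint arm with a two-finger parallel gripper is mounted at the origin on the work surface. World frame = base frame: x ahead of the robot, y to its left, z up, the work surface at z = 0. Lengths are in mm, angles in degrees, forces in N, time in s.
With the tool pointing down it reaches from about 350 to 850 mm from the base axis. Payload 8.1 kg.
Tool frame: the origin (TCP) lies between the finger pads; the fingertips stand 22 mm ahead of it and the grasp point (between the pads) lies 3 mm ahead of it; z points along the fingers, y is the line along which they close (so a half turn about z gives the same grasp; the last joint's range is limited). The gripper opens to 85 mm and grips with 20 to 120 N. Pads are 22 mm wide; open, the fingers measure 114 mm over their backs; the gripper's body (76 mm by 85 mm) begins 54 mm behind the grasp point. The pads swing forward as they close: fully open they stand 13 mm farther back than shut.
Start: joints at [-69.179, 7.471, 85.268, -0, 87.261, -4.893], TCP at [260.351, -540.577, 253.292] pointing down, gripper open.
Joint ranges: [-169.43, 169.43], [-51.17, 129.36], [1.28, 143.12], [-76.62, 256.62], [0, 156.53], [-152.29, 152.29]. Speed limits (degrees/s): [136.94, 136.94, 159.86, 180, 180, 180].

## Interface

Orientations are given as [roll, pitch, yaw] about the fixed x, y, z axes, in that order (R = Rz(yaw) Ry(pitch) Rx(roll)).
In Python, from bench import r, vision gives the robot as it stands.
- The arm moves only by the tool step_arm, never from a script. Its argument "targets" is a list that holds one entry, the list of rows, each a list of 6 numbers: the shift along the world's x, y, z in mm, then the turn, a rotation vector about the world's x, y, z in rad. In form: [[[x, y, z, rx, ry, rz], ...]]. A call has 1 to 12 rows; each row is the pose to reach, as a shift and turn from the pose commanded when the call began; what a row does not reach only later rows make up. A row lasts 1/12 s, in which the tool goes at most 41.7 mm and 7.16 degrees, less where a joint would pass 70% of its speed; a pose out of reach is approached as far as the arm can. A call with a gripper value outside its range is refused whole. "fingers" is the gripper's target within -1 to 1 (shut at 1, half-way at 0, fully open at -1), set as the call begins (left out, the last holds). The fingers move at their own pace and stop on an object; "newtons" is the grip in N (left out, the last holds). Time passes only in rows, so rows that repeat a pose let the fingers close. It gives the time, the measured TCP pose, the force, the opening and the grip force at its end, in the units of the state.
- r.sense(): the state, without advancing time (a new reading comes with each control period).
- vision.snapshot(name): name is "scene" or "top"; returns a dict with "img" (480x640x3 uint8, blue, green, red), "mtx" (3x3 intrinsics, pixels), "D" ([k1, k2, p1, p2, k3] as OpenCV has them; the pictures are not rectified), "eye" and "attitude" of the camera in the world. Camera axes: x right, y up, looking along -z (the intrinsics and any distortion apply to the point x, -y, -z); pixel columns grow to the right and rows downward; lengths in mm; the calibration is good to about 2 mm. A picture is of the moment at which its call begins. There is no depth.
- r.hand_in(): hands the job in; it is judged then, once.
The state is a dict: "time": time; "joint_pos": joint angles; "qd": joint speeds; "joint_efforts": joint torques, N m; "tool_pos": TCP position; "tcp_rot": TCP orientation; "ft_force": force on the tool from outside, world axes, zero at the start; "wrist_torque": the same for the moment, N m; "finger_gap": finger opening in mm; "grip_force": force on a finger pad.
Only numpy, scipy, OpenCV 4.12 (cv2) and the standard library are available. Lean on these libraries where they do the work, as an engineer would, in place of code of your own. Each camera call takes 0.05 s, during which the arm holds its last target. There are 200 camera calls.

## Working session

There is one attempt and no reset: what is moved stays moved. The work goes in short steps, Python scripts to look and compute and a tool call to move; the robot and the scene stay as the last step left them, time stands still between calls to the robot, and variables do not carry over. Pictures are saved under pics/ and viewed, at most 10 in all, crops included, and the job is handed in when it is done.

Besides the shell and the picture viewer there is one more tool, called after "Request:" as name(argument=value, ...), one argument or row to a line, values as JSON. step_arm: Moves the arm, as the interface text tells. Its arguments: {"type":"object","properties":{"targets":{"type":"array"},"fingers":{"type":"number"},"newtons":{"type":"number"}},"required":["targets"]}

```bash
mkdir -p pics; cat > h.py <<'E'
import numpy as np,cv2
from bench import r,vision
def snap(n,f=None):
    s=vision.snapshot(n)
    if f: cv2.imwrite('pics/'+f,s['img'])
    return s
def Rm(s):
    a=np.array(s['attitude'],float)
    if a.shape==(3,3): return a
    from scipy.spatial.transform import Rotation as R
    return R.from_euler('xyz',a,degrees=True).as_matrix() if a.size==3 else R.from_quat(a).as_matrix()
def ray(s,uv):
    p=cv2.undistortPoints(np.array(uv,float).reshape(-1,1,2),np.array(s['mtx'],float),np.array(s['D'],float)).reshape(-1,2)
    return np.c_[p[:,0],-p[:,1],-np.ones(len(p))]@Rm(s).T
def onz(s,uv,z):
    d=ray(s,uv);e=np.array(s['eye'],float)
    return e+d*((z-e[2])/d[:,2])[:,None]
def proj(s,P):
    c=(np.array(P,float).reshape(-1,3)-np.array(s['eye'],float))@Rm(s)
    return cv2.projectPoints(c*[1,-1,-1],np.zeros(3),np.zeros(3),np.array(s['mtx'],float),np.array(s['D'],float))[0].reshape(-1,2)
E
python3 - <<'E'
from h import *
for n in('top','scene'):
    s=snap(n,n+'0.png');print(n,s['eye'],s['attitude'],s['mtx'],s['D'])
print(r.sense())
E
```

```text
top [ 451.22171504    7.74526467 1241.14154576] [  3.29835701   0.26945162 -88.80160024] [[539.16342541   0.         321.48618436]
 [  0.         539.16342541 229.44427983]
 [  0.           0.           1.        ]] [-0.11770829  0.          0.          0.          0.        ]
scene [ 925.59143864 -399.24341721  957.98061773] [33.86673246 -0.22548845 43.84821413] [[504.58882099   0.         314.31952939]
 [  0.         504.58882099 238.52713657]
 [  0.           0.           1.        ]] [0.04079939 0.         0.         0.         0.        ]
{'time': 0.1, 'joint_pos': array([-6.91778020e+01,  7.50995088e+00,  8.53230642e+01, -8.24418959e-04,
        8.72603603e+01, -4.89029205e+00]), 'qd': array([ 0.0162589 , -0.12643925, -0.06916546,  0.01166559, -0.05852205,
       -0.03602401]), 'joint_efforts': array([ 2.58744767e-03, -5.70950961e+01, -5.01939368e+01,  4.16210571e-05,
        8.19324749e-03, -7.88315674e-05]), 'tool_pos': array([ 260.19486323, -540.14805495,  252.35770846]), 'tcp_rot': array([-1.79906894e+02, -7.13965752e-03,  2.57125243e+01]), 'ft_force': array([-0.13591486, -0.77488862,  0.74508767]), 'wrist_torque': array([-0.03274995, -0.00202343,  0.02113662]), 'grip_force': 0.0, 'finger_gap': 85.37882780698239}
```

View pics/top0.png

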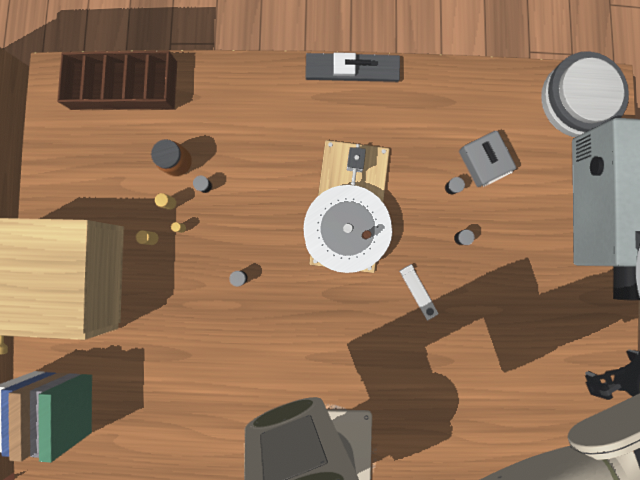

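View pics/scene0.png

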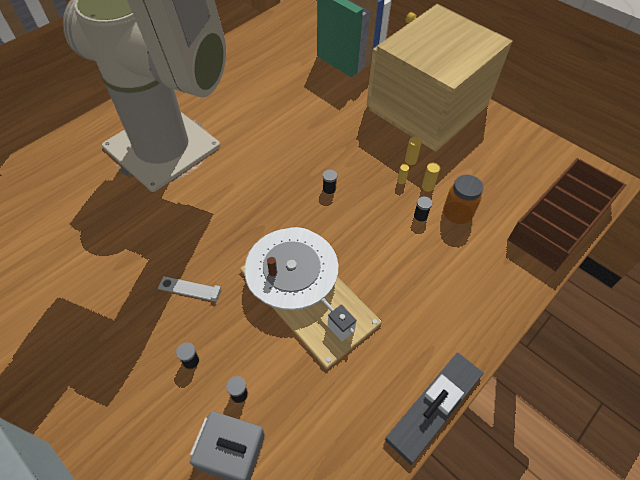

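The top view shows the reel at (348,229), the dark brown knob near (372,233), and the pointer housing at (357,158). There are three brass cylinders, at top (164,201), (178,227) and (147,238), which appear in scene at (431,177), (403,174) and (413,150). The one at top (178,227) / scene (403,174) looks smallest. I'll measure it and confirm in a crop.

```bash
cat > m.py <<'E'
from h import *
def circ(P):
    A=np.c_[2*P,np.ones(len(P))];c=np.linalg.lstsq(A,(P**2).sum(1),rcond=None)[0];return c[:2],np.sqrt(c[2]+c[:2]@c[:2])
def flange(s):
    hsv=cv2.cvtColor(s['img'],cv2.COLOR_BGR2HSV)
    m=cv2.inRange(hsv,(0,0,185),(180,40,255));m=cv2.morphologyEx(m,cv2.MORPH_OPEN,np.ones((3,3)))
    cs=cv2.findContours(m,cv2.RETR_EXTERNAL,cv2.CHAIN_APPROX_NONE)[0]
    cs=[c for c in cs if proj(s,[515,0,56]) is not None and cv2.pointPolygonTest(cv2.convexHull(c),tuple(map(float,proj(s,REEL)[0])),False)>0]
    c=max(cs,key=cv2.contourArea)
    P=onz(s,cv2.convexHull(c).reshape(-1,2)+0.0,56)[:,:2]
    for _ in range(5):
        q,R=circ(P);e=abs(np.hypot(*(P-q).T)-R);P=P[e<max(1.5,2*np.median(e))]
    return q,R,len(P)
REEL=onz(snap('top'),[348,229],56)
E
python3 - <<'E'
from m import *
S={n:snap(n) for n in('top','scene')}
for n,s in S.items(): print(n,'flange',flange(s))
# housing top (71) centre, knob top (110) rough
t=S['top'];c=S['scene']
print('housing top',onz(t,[[357,153],[357,158]],71),onz(c,[[342,318]],71))
for n,s in S.items():
    h=cv2.cvtColor(s['img'],cv2.COLOR_BGR2HSV)
    m=cv2.inRange(h,(12,110,90),(32,255,255))
    x0,y0,x1,y1=(120,180,200,250) if n=='top' else (390,130,450,200)
    cr=s['img'][y0:y1,x0:x1]
    cv2.imwrite(f'/tmp/{n}.png',cv2.resize(cr,(400,int(400*cr.shape[0]/cr.shape[1])),interpolation=cv2.INTER_CUBIC))
a=cv2.imread('/tmp/top.png');b=cv2.imread('/tmp/scene.png')
x=S['top']['img'][130:280,290:410];x=cv2.resize(x,(400,500),interpolation=cv2.INTER_CUBIC)
H=466
a=cv2.copyMakeBorder(a,0,max(0,500-a.shape[0]),0,0,0)[:500];b=cv2.copyMakeBorder(b,0,max(0,500-b.shape[0]),0,0,0)[:500]
o=np.hstack([a,b,x]);cv2.imwrite('pics/crop1.png',cv2.resize(o,(800,int(800*500/1200))))
# brass : triangulate rough tops  via scene/top z=50
print('brass top z50',onz(t,[178,227],50),onz(c,[403,166],50))
E
```

```text
top flange (array([522.89319269, -41.51847865]), np.float64(97.20779117948376), 26)
scene flange (array([521.48758529, -43.00558189]), np.float64(96.59462925395212), 36)
housing top [[688.37203217 -59.85087307  71.        ]
 [677.23415134 -60.01786171  71.        ]] [[680.66928256 -62.78752679  71.        ]]
brass top z50 [[518.58723061 335.56254808  50.        ]] [[513.88576555 341.12917828  50.        ]]
```

View pics/crop1.png

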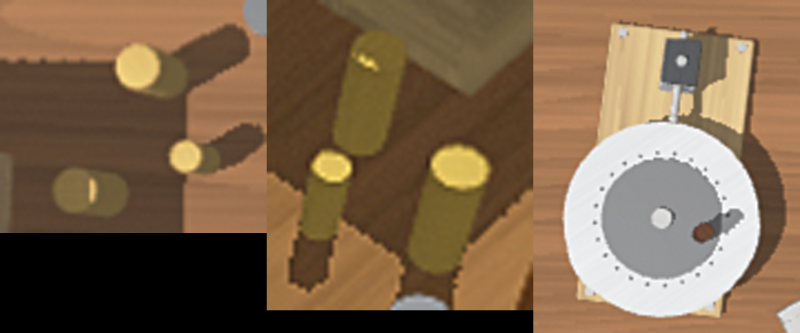

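The crop confirms that top (178,227) / scene (403,174) is the smallest brass cylinder. The knob is the brown peg at about top (367,234). Next I need exact positions.

```bash
cat >> m.py <<'E'
def blob(s,lo,hi,box,val=None):
    x0,y0,x1,y1=box
    h=cv2.cvtColor(s['img'],cv2.COLOR_BGR2HSV)[y0:y1,x0:x1]
    m=cv2.inRange(h,lo,hi);n,l,st,ce=cv2.connectedComponentsWithStats(m)
    return [(int(st[i,4]),np.round(ce[i]+[x0,y0],1)) for i in range(1,n) if st[i,4]>15]
E
python3 - <<'E'
from m import *
t=snap('top');c=snap('scene')
for s,b in((t,(350,215,390,250)),(c,(255,248,290,290))):
    for a,uv in blob(s,(0,70,20),(20,255,140),b): print('knob',a,uv,onz(s,uv,85)[0],onz(s,uv,95)[0])
for s,b in((t,(168,215,190,240)),(c,(393,158,415,190))):
    for a,uv in blob(s,(18,100,170),(35,255,255),b): print('brass top',a,uv,onz(s,uv,50)[0])
for s,b in((t,(340,140,375,172)),(c,(325,300,360,335))):
    for a,uv in blob(s,(0,0,40),(180,60,110),b): print('hous',a,uv,onz(s,uv,71)[0])
for s,b in((t,(320,205,380,255)),(c,(255,238,330,295))):
    for a,uv in blob(s,(0,0,110),(180,60,175),b): print('plate',a,uv,onz(s,uv,60)[0])
E
```

```text
knob 57 [366.2 234.4] [509.04735952 -81.66034088  85.        ] [508.54719893 -80.88703067  95.        ]
knob 141 [271.6 265.8] [506.16938645 -81.54599183  85.        ] [510.97386943 -85.1852184   95.        ]
brass top 69 [175.2 226.6] [519.35326621 341.97374501  50.        ]
brass top 45 [404.2 167. ] [517.93412949 340.60759479  50.        ]
hous 299 [356.4 157.6] [678.09522498 -58.68632581  71.        ]
hous 404 [342.1 318.6] [681.64264569 -63.58100746  71.        ]
plate 2107 [347.2 228.4] [522.62179745 -41.65206498  60.        ]
plate 1992 [292.6 266.3] [526.23588635 -43.17763792  60.        ]
```

Request:
step_arm(
  targets=[
    [[124, 230, -60, 0, 0, 0], [124, 230, -60, 0, 0, 0], [124, 230, -60, 0, 0, 0], [124, 230, -60, 0, 0, 0], [124, 230, -60, 0, 0, 0], [124, 230, -60, 0, 0, 0], [124, 230, -60, 0, 0, 0], [124, 230, -60, 0, 0, 0]],
  ],
  fingers=0.0,
  newtons=22,
)

```text
time: 1.07
tool_pos: [385.5, -306.7, 192.0]
tcp_rot: [-179.9, -0.0, 25.9]
ft_force: [0.2, -0.7, -1.1]
finger_gap: 42.4
grip_force: 0.0
```

Request:
step_arm(
  targets=[
    [[124, 229, -10, 0, 0, 0], [124, 229, -10, 0, 0, 0], [124, 229, -10, 0, 0, 0], [124, 229, -10, 0, 0, 0], [124, 229, -10, 0, 0, 0], [124, 229, -10, 0, 0, 0], [124, 229, -10, 0, 0, 0], [124, 229, -10, 0, 0, 0], [124, 229, -10, 0, 0, 0]],
  ],
)

```text
time: 1.82
tool_pos: [508.5, -82.0, 183.4]
tcp_rot: [180.0, 0.0, 25.8]
ft_force: [-0.4, 0.6, -0.6]
finger_gap: 42.8
grip_force: 0.0
```

Request:
step_arm(
  targets=[
    [[0, 0, -35, 0, 0, 0], [0, 0, -65, 0, 0, 0], [0, 0, -83, 0, 0, 0], [0, 0, -91, 0, 0, 0], [0, 0, -91, 0, 0, 0]],
  ],
)

```text
time: 2.23
tool_pos: [506.3, -82.9, 90.2]
tcp_rot: [-179.9, 0.2, 25.6]
ft_force: [-0.9, 0.3, -0.6]
finger_gap: 42.9
grip_force: 0.0
```

```bash
python3 - <<'E'
from h import *
c=snap('scene')['img'][200:320,210:370];t=snap('top')['img'][170:290,270:430]
cv2.imwrite('pics/near.png',np.vstack([cv2.resize(i,(400,300),interpolation=cv2.INTER_CUBIC) for i in(c,t)]))
E
```

```text
(no output)
```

View pics/near.png

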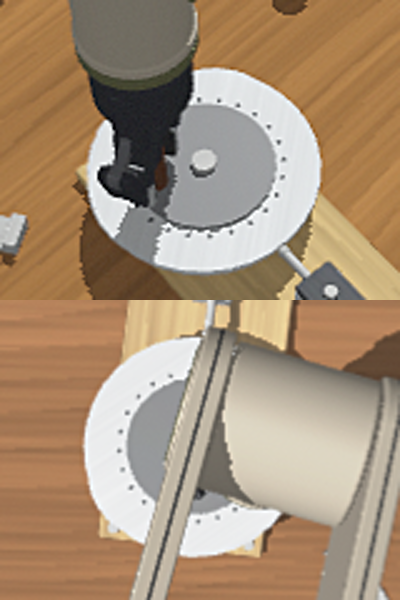

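The knob is between the fingers, at crop (160,172) in the scene half, so I'll close on it.

Request:
step_arm(
  targets=[
    [[0, 0, 0, 0, 0, 0], [0, 0, 0, 0, 0, 0], [0, 0, 0, 0, 0, 0], [0, 0, 0, 0, 0, 0], [0, 0, 0, 0, 0, 0], [0, 0, 0, 0, 0, 0]],
  ],
  fingers=1.0,
  newtons=22,
)

```text
time: 2.83
tool_pos: [509.9, -81.8, 94.3]
tcp_rot: [179.9, -0.2, 25.7]
ft_force: [-0.8, 0.8, 6.4]
finger_gap: 17.5
grip_force: 22.8
```

```bash
python3 - <<'E'
from h import *
import numpy as np
s=r.sense();print(s['time'],s['tool_pos'],s['ft_force'],s['finger_gap'],s['grip_force'])
A=np.array([522.2,-42.2]);d=s['tool_pos'][:2]-A;print(np.hypot(*d),np.degrees(np.arctan2(d[1],d[0])))
for a0 in(-109.5,):
  p0=np.array([np.cos(np.radians(a0)),np.sin(np.radians(a0))])*42
  for a in range(0,361,6):
    x=np.radians(a0+a);print(a,np.round(np.array([np.cos(x),np.sin(x)])*42-p0,1))
E
```

```text
2.8333 [509.85891575 -81.76921344  94.29831272] [-0.82439939  0.76042827  6.38875084] 17.49403485180908 22.843161821365356
41.44906527841129 -107.32197000590936
0 [0. 0.]
6 [ 4.2 -1.2]
12 [ 8.5 -2. ]
18 [12.9 -2.4]
24 [17.3 -2.3]
30 [21.7 -1.7]
36 [25.9 -0.7]
42 [30.1  0.8]
48 [34.1  2.7]
54 [37.8  5. ]
60 [41.3  7.7]
66 [44.5 10.7]
72 [47.3 14. ]
78 [49.8 17.6]
84 [51.9 21.5]
90 [53.6 25.6]
96 [54.9 29.8]
102 [55.7 34.1]
108 [56.  38.5]
114 [55.9 42.9]
120 [55.3 47.2]
126 [54.3 51.5]
132 [52.8 55.7]
138 [50.9 59.6]
144 [48.6 63.4]
150 [46.  66.9]
156 [42.9 70.1]
162 [39.6 72.9]
168 [36.  75.4]
174 [32.1 77.5]
180 [28.  79.2]
186 [23.8 80.4]
192 [19.5 81.2]
198 [15.1 81.6]
204 [10.7 81.5]
210 [ 6.4 80.9]
216 [ 2.1 79.9]
222 [-2.1 78.4]
228 [-6.  76.5]
234 [-9.8 74.2]
240 [-13.3  71.5]
246 [-16.4  68.5]
252 [-19.3  65.2]
258 [-21.8  61.5]
264 [-23.9  57.7]
270 [-25.6  53.6]
276 [-26.8  49.4]
282 [-27.6  45.1]
288 [-28.   40.7]
294 [-27.9  36.3]
300 [-27.3  31.9]
306 [-26.3  27.7]
312 [-24.8  23.5]
318 [-22.9  19.6]
324 [-20.6  15.8]
330 [-17.9  12.3]
336 [-14.9   9.1]
342 [-11.5   6.3]
348 [-7.9  3.8]
354 [-4.1  1.7]
360 [-0.  0.]
```

Request:
step_arm(
  targets=[
    [[2.8, -0.8, 1, 0, 0, 0], [5.6, -1.6, 1.5, 0, 0, 0]],
  ],
)

```text
time: 3.0
tool_pos: [513.6, -82.9, 94.4]
tcp_rot: [-180.0, 0.0, 25.7]
ft_force: [-4.6, 2.9, 2.4]
finger_gap: 17.5
grip_force: 22.5
```

Request:
step_arm(
  targets=[
    [[2.9, -0.4, 0, 0, 0, 0], [5.8, -0.8, 0, 0, 0, 0]],
  ],
)

```text
time: 3.17
tool_pos: [519.5, -83.9, 94.3]
tcp_rot: [-180.0, 0.1, 25.7]
ft_force: [-5.8, 1.8, 4.4]
finger_gap: 17.6
grip_force: 22.7
```

Request:
step_arm(
  targets=[
    [[2.9, 0, 0, 0, 0, 0], [5.9, 0, 0, 0, 0, 0]],
  ],
)

```text
time: 3.33
tool_pos: [525.4, -84.1, 94.3]
tcp_rot: [-180.0, 0.1, 25.7]
ft_force: [-5.2, 0.2, 5.0]
finger_gap: 17.4
grip_force: 22.7
```

Request:
step_arm(
  targets=[
    [[2.9, 0.4, 0, 0, 0, 0], [5.8, 0.9, 0, 0, 0, 0]],
  ],
)

```text
time: 3.5
tool_pos: [531.2, -83.4, 94.4]
tcp_rot: [180.0, 0.1, 25.7]
ft_force: [-5.3, -0.8, 4.7]
finger_gap: 16.7
grip_force: 22.7
```

Request:
step_arm(
  targets=[
    [[2.8, 0.8, 0, 0, 0, 0], [5.6, 1.7, 0, 0, 0, 0]],
  ],
)

```text
time: 3.67
tool_pos: [536.9, -82.0, 94.4]
tcp_rot: [180.0, 0.1, 25.7]
ft_force: [-4.7, -2.2, 3.5]
finger_gap: 17.1
grip_force: 22.6
```

Request:
step_arm(
  targets=[
    [[2.7, 1.2, 0, 0, 0, 0], [5.3, 2.4, 0, 0, 0, 0]],
  ],
)

```text
time: 3.83
tool_pos: [542.3, -79.7, 94.4]
tcp_rot: [179.9, 0.1, 25.7]
ft_force: [-3.9, -3.0, 3.6]
finger_gap: 17.2
grip_force: 22.6
```

Request:
step_arm(
  targets=[
    [[2.5, 1.6, 0, 0, 0, 0], [4.9, 3.2, 0, 0, 0, 0]],
  ],
)

```text
time: 4.0
tool_pos: [547.3, -76.7, 94.4]
tcp_rot: [179.9, 0.1, 25.7]
ft_force: [-3.6, -4.2, 2.3]
finger_gap: 17.0
grip_force: 22.5
```

Request:
step_arm(
  targets=[
    [[2.3, 1.9, 0, 0, 0, 0], [4.5, 3.8, 0, 0, 0, 0]],
  ],
)

```text
time: 4.17
tool_pos: [552.0, -73.1, 94.4]
tcp_rot: [179.9, 0.0, 25.7]
ft_force: [-2.3, -4.8, 2.2]
finger_gap: 17.6
grip_force: 22.5
```

Request:
step_arm(
  targets=[
    [[2.0, 2.2, 0, 0, 0, 0], [3.9, 4.4, 0, 0, 0, 0]],
  ],
)

```text
time: 4.33
tool_pos: [556.0, -68.8, 94.5]
tcp_rot: [179.9, 0.0, 25.7]
ft_force: [-0.7, -5.2, 2.2]
finger_gap: 17.4
grip_force: 22.4
```

Request:
step_arm(
  targets=[
    [[1.6, 2.4, 0, 0, 0, 0], [3.2, 4.9, 0, 0, 0, 0]],
  ],
)

```text
time: 4.5
tool_pos: [559.4, -64.0, 94.5]
tcp_rot: [179.8, 0.0, 25.7]
ft_force: [-0.6, -6.4, 0.1]
finger_gap: 17.0
grip_force: 22.4
```

Request:
step_arm(
  targets=[
    [[1.3, 2.6, 0, 0, 0, 0], [2.5, 5.3, 0, 0, 0, 0]],
  ],
)

```text
time: 4.67
tool_pos: [561.9, -59.3, 94.5]
tcp_rot: [179.8, 0.0, 25.7]
ft_force: [-0.9, -10.6, -0.8]
finger_gap: 17.4
grip_force: 22.4
```

Request:
step_arm(
  targets=[
    [[0.9, 2.8, 0, 0, 0, 0], [1.8, 5.6, 0, 0, 0, 0]],
  ],
)

```text
time: 4.83
tool_pos: [563.7, -54.4, 94.5]
tcp_rot: [179.7, 0.1, 25.7]
ft_force: [0.3, -13.4, -0.4]
finger_gap: 17.5
grip_force: 22.4
```

Request:
step_arm(
  targets=[
    [[0.5, 2.9, 0, 0, 0, 0], [1.0, 5.8, 0, 0, 0, 0]],
  ],
)

```text
time: 5.0
tool_pos: [565.0, -48.8, 94.6]
tcp_rot: [179.7, 0.0, 25.7]
ft_force: [1.4, -13.3, -1.5]
finger_gap: 17.2
grip_force: 22.4
```

Request:
step_arm(
  targets=[
    [[0.1, 2.9, 0, 0, 0, 0], [0.1, 5.9, 0, 0, 0, 0]],
  ],
)

```text
time: 5.17
tool_pos: [565.5, -42.4, 94.6]
tcp_rot: [179.7, -0.1, 25.7]
ft_force: [3.6, -9.1, -3.1]
finger_gap: 17.3
grip_force: 22.3
```

Request:
step_arm(
  targets=[
    [[-0.3, 2.9, 0, 0, 0, 0], [-0.7, 5.8, 0, 0, 0, 0]],
  ],
)

```text
time: 5.33
tool_pos: [565.0, -35.6, 94.6]
tcp_rot: [179.8, -0.1, 25.7]
ft_force: [5.5, -4.5, -3.9]
finger_gap: 17.7
grip_force: 22.2
```

Request:
step_arm(
  targets=[
    [[-0.7, 2.9, 0, 0, 0, 0], [-1.5, 5.7, 0, 0, 0, 0]],
  ],
)

```text
time: 5.5
tool_pos: [563.6, -29.5, 94.6]
tcp_rot: [179.8, -0.1, 25.7]
ft_force: [6.0, -4.5, -3.8]
finger_gap: 17.5
grip_force: 22.2
```

Request:
step_arm(
  targets=[
    [[-1.1, 2.7, 0, 0, 0, 0], [-2.2, 5.4, 0, 0, 0, 0]],
  ],
)

```text
time: 5.67
tool_pos: [561.4, -23.9, 94.6]
tcp_rot: [179.8, -0.1, 25.7]
ft_force: [5.9, -3.6, -3.4]
finger_gap: 17.3
grip_force: 22.2
```

Request:
step_arm(
  targets=[
    [[-1.5, 2.5, 0, 0, 0, 0], [-3.0, 5.0, 0, 0, 0, 0]],
  ],
)

```text
time: 5.83
tool_pos: [558.4, -18.7, 94.6]
tcp_rot: [179.8, -0.2, 25.7]
ft_force: [5.1, -2.6, -3.8]
finger_gap: 17.4
grip_force: 22.1
```

Request:
step_arm(
  targets=[
    [[-1.8, 2.3, 0, 0, 0, 0], [-3.6, 4.6, 0, 0, 0, 0]],
  ],
)

```text
time: 6.0
tool_pos: [554.8, -14.0, 94.6]
tcp_rot: [179.9, -0.2, 25.7]
ft_force: [5.6, -2.7, -3.4]
finger_gap: 17.3
grip_force: 22.2
```

Request:
step_arm(
  targets=[
    [[-2.1, 2.0, 0, 0, 0, 0], [-4.2, 4.0, 0, 0, 0, 0]],
  ],
)

```text
time: 6.17
tool_pos: [550.5, -9.9, 94.6]
tcp_rot: [179.9, -0.2, 25.7]
ft_force: [4.6, -2.0, -3.9]
finger_gap: 17.2
grip_force: 22.2
```

Request:
step_arm(
  targets=[
    [[-2.4, 1.7, 0, 0, 0, 0], [-4.8, 3.4, 0, 0, 0, 0]],
  ],
)

```text
time: 6.33
tool_pos: [545.7, -6.4, 94.6]
tcp_rot: [179.9, -0.2, 25.7]
ft_force: [6.6, -1.4, -3.5]
finger_gap: 17.4
grip_force: 22.2
```

Request:
step_arm(
  targets=[
    [[-2.6, 1.4, 0, 0, 0, 0], [-5.2, 2.7, 0, 0, 0, 0]],
  ],
)

```text
time: 6.5
tool_pos: [540.5, -3.6, 94.6]
tcp_rot: [179.9, -0.2, 25.7]
ft_force: [4.8, -0.9, -2.9]
finger_gap: 17.2
grip_force: 22.2
```

Request:
step_arm(
  targets=[
    [[-2.8, 1.0, 0, 0, 0, 0], [-5.5, 2.0, 0, 0, 0, 0]],
  ],
)

```text
time: 6.67
tool_pos: [534.9, -1.6, 94.5]
tcp_rot: [179.9, -0.2, 25.7]
ft_force: [5.5, -1.1, -2.9]
finger_gap: 17.6
grip_force: 22.2
```

Request:
step_arm(
  targets=[
    [[-2.9, 0.6, 0, 0, 0, 0], [-5.8, 1.1, 0, 0, 0, 0]],
  ],
)

```text
time: 6.83
tool_pos: [529.1, -0.5, 94.6]
tcp_rot: [179.9, -0.2, 25.7]
ft_force: [4.9, -0.8, -3.4]
finger_gap: 17.4
grip_force: 22.2
```

Request:
step_arm(
  targets=[
    [[-2.9, 0.2, 0, 0, 0, 0], [-5.9, 0.4, 0, 0, 0, 0]],
  ],
)

```text
time: 7.0
tool_pos: [523.2, -0.0, 94.6]
tcp_rot: [179.9, -0.2, 25.7]
ft_force: [5.5, -0.4, -3.7]
finger_gap: 17.2
grip_force: 22.2
```

Request:
step_arm(
  targets=[
    [[-2.9, -0.2, 0, 0, 0, 0], [-5.9, -0.5, 0, 0, 0, 0]],
  ],
)

```text
time: 7.17
tool_pos: [517.2, -0.5, 94.5]
tcp_rot: [179.9, -0.2, 25.7]
ft_force: [5.6, 0.6, -3.5]
finger_gap: 17.2
grip_force: 22.2
```

Request:
step_arm(
  targets=[
    [[-2.8, -0.6, 0, 0, 0, 0], [-5.7, -1.2, 0, 0, 0, 0]],
  ],
)

```text
time: 7.33
tool_pos: [512.3, -1.6, 94.7]
tcp_rot: [179.9, -0.3, 25.7]
ft_force: [13.0, 0.8, -9.3]
finger_gap: 17.2
grip_force: 21.8
```

Request:
step_arm(
  targets=[
    [[-2.8, -1.0, 0, 0, 0, 0], [-5.5, -2.0, 0, 0, 0, 0]],
  ],
)

```text
time: 7.5
tool_pos: [508.1, -3.0, 94.8]
tcp_rot: [179.8, -0.5, 25.7]
ft_force: [20.9, 6.0, -14.8]
finger_gap: 17.0
grip_force: 21.8
```

Request:
step_arm(
  targets=[
    [[-2.6, -1.4, 0, 0, 0, 0], [-5.2, -2.8, 0, 0, 0, 0]],
  ],
)

```text
time: 7.67
tool_pos: [503.5, -5.2, 94.9]
tcp_rot: [179.9, -0.6, 25.7]
ft_force: [21.5, 9.1, -15.8]
finger_gap: 17.7
grip_force: 21.9
```

Request:
step_arm(
  targets=[
    [[-2.4, -1.7, 0, 0, 0, 0], [-4.7, -3.5, 0, 0, 0, 0]],
  ],
)

```text
time: 7.83
tool_pos: [498.2, -8.5, 94.8]
tcp_rot: [179.9, -0.5, 25.7]
ft_force: [14.6, 7.3, -10.5]
finger_gap: 17.1
grip_force: 22.2
```

Request:
step_arm(
  targets=[
    [[-2.1, -2.0, 0, 0, 0, 0], [-4.2, -4.1, 0, 0, 0, 0]],
  ],
)

```text
time: 8.0
tool_pos: [492.5, -13.5, 94.7]
tcp_rot: [179.9, -0.3, 25.8]
ft_force: [6.1, 1.2, -3.2]
finger_gap: 17.1
grip_force: 22.9
```

Request:
step_arm(
  targets=[
    [[-1.8, -2.3, 0, 0, 0, 0], [-3.6, -4.7, 0, 0, 0, 0]],
  ],
)

```text
time: 8.17
tool_pos: [488.5, -18.5, 94.6]
tcp_rot: [179.9, -0.2, 25.7]
ft_force: [6.2, 2.2, -3.1]
finger_gap: 17.5
grip_force: 23.0
```

Request:
step_arm(
  targets=[
    [[-1.4, -2.5, 0, 0, 0, 0], [-2.9, -5.1, 0, 0, 0, 0]],
  ],
)

```text
time: 8.33
tool_pos: [485.6, -23.6, 94.7]
tcp_rot: [179.9, -0.2, 25.7]
ft_force: [6.1, 2.6, -3.8]
finger_gap: 17.7
grip_force: 23.0
```

Request:
step_arm(
  targets=[
    [[-1.1, -2.7, 0, 0, 0, 0], [-2.1, -5.5, 0, 0, 0, 0]],
  ],
)

```text
time: 8.5
tool_pos: [483.3, -29.0, 94.6]
tcp_rot: [180.0, -0.2, 25.7]
ft_force: [5.6, 4.1, -1.8]
finger_gap: 17.3
grip_force: 23.0
```

The lesser bump is near knob angle -15° and the high spot is at about 118° (23 N against 13 N). I'll sweep back slowly to bracket the crest.

Request:
step_arm(
  targets=[
    [[1.0, 2.7, 0, 0, 0, 0], [2.1, 5.5, 0, 0, 0, 0], [3.5, 8.1, 0, 0, 0, 0], [5.0, 10.6, 0, 0, 0, 0], [6.8, 12.9, 0, 0, 0, 0], [8.6, 15.3, 0, 0, 0, 0]],
  ],
)

```text
time: 9.0
tool_pos: [491.2, -14.9, 94.5]
tcp_rot: [179.9, 0.0, 25.7]
ft_force: [-0.8, -6.0, 2.1]
finger_gap: 16.9
grip_force: 23.5
```

Request:
step_arm(
  targets=[
    [[1.0, 1.0, 0, 0, 0, 0], [2.0, 2.1, 0, 0, 0, 0], [2.0, 2.1, 0, 0, 0, 0]],
  ],
)

```text
time: 9.25
tool_pos: [493.3, -12.7, 94.5]
tcp_rot: [179.9, 0.0, 25.7]
ft_force: [0.3, -5.2, 2.0]
finger_gap: 17.6
grip_force: 23.5
```

Request:
step_arm(
  targets=[
    [[1.1, 1.0, 0, 0, 0, 0], [2.2, 2.0, 0, 0, 0, 0], [2.2, 2.0, 0, 0, 0, 0]],
  ],
)

```text
time: 9.5
tool_pos: [494.7, -11.3, 94.4]
tcp_rot: [179.9, 0.1, 25.7]
ft_force: [-4.2, -8.0, 5.9]
finger_gap: 17.5
grip_force: 23.9
```

Request:
step_arm(
  targets=[
    [[1.1, 0.9, 0, 0, 0, 0], [2.3, 1.8, 0, 0, 0, 0], [2.3, 1.8, 0, 0, 0, 0]],
  ],
)

```text
time: 9.75
tool_pos: [496.4, -9.8, 94.4]
tcp_rot: [179.9, 0.2, 25.7]
ft_force: [-7.0, -8.6, 8.3]
finger_gap: 17.3
grip_force: 24.1
```

Request:
step_arm(
  targets=[
    [[1.2, 0.9, 0, 0, 0, 0], [2.4, 1.7, 0, 0, 0, 0], [2.4, 1.7, 0, 0, 0, 0]],
  ],
)

```text
time: 10.0
tool_pos: [498.2, -8.4, 94.3]
tcp_rot: [179.9, 0.3, 25.7]
ft_force: [-11.1, -11.0, 10.8]
finger_gap: 17.2
grip_force: 24.2
```

Request:
step_arm(
  targets=[
    [[1.2, 0.8, 0, 0, 0, 0], [2.5, 1.5, 0, 0, 0, 0], [2.5, 1.5, 0, 0, 0, 0]],
  ],
)

```text
time: 10.25
tool_pos: [500.4, -6.9, 94.2]
tcp_rot: [179.9, 0.3, 25.7]
ft_force: [-12.9, -11.6, 11.2]
finger_gap: 17.6
grip_force: 24.3
```

Request:
step_arm(
  targets=[
    [[1.3, 0.7, 0, 0, 0, 0], [2.6, 1.3, 0, 0, 0, 0], [2.6, 1.3, 0, 0, 0, 0]],
  ],
)

```text
time: 10.5
tool_pos: [502.7, -5.5, 94.2]
tcp_rot: [179.9, 0.4, 25.7]
ft_force: [-13.9, -9.6, 12.7]
finger_gap: 17.1
grip_force: 24.5
```

Request:
step_arm(
  targets=[
    [[1.3, 0.6, 0, 0, 0, 0], [2.7, 1.1, 0, 0, 0, 0], [2.7, 1.1, 0, 0, 0, 0]],
  ],
)

```text
time: 10.75
tool_pos: [505.6, -4.0, 94.2]
tcp_rot: [180.0, 0.3, 25.7]
ft_force: [-12.0, -6.4, 11.6]
finger_gap: 17.0
grip_force: 24.3
```

Request:
step_arm(
  targets=[
    [[1.4, 0.5, 0, 0, 0, 0], [2.8, 0.9, 0, 0, 0, 0], [2.8, 0.9, 0, 0, 0, 0]],
  ],
)

```text
time: 11.0
tool_pos: [508.8, -2.6, 94.3]
tcp_rot: [180.0, 0.2, 25.7]
ft_force: [-9.3, -5.7, 9.3]
finger_gap: 17.1
grip_force: 24.1
```

Request:
step_arm(
  targets=[
    [[1.4, 0.4, 0, 0, 0, 0], [2.8, 0.7, 0, 0, 0, 0], [2.8, 0.7, 0, 0, 0, 0]],
  ],
)

```text
time: 11.25
tool_pos: [512.8, -1.3, 94.4]
tcp_rot: [180.0, 0.1, 25.7]
ft_force: [-2.5, -1.9, 3.0]
finger_gap: 17.6
grip_force: 23.6
```

Request:
step_arm(
  targets=[
    [[1.4, 0.2, 0, 0, 0, 0], [2.9, 0.5, 0, 0, 0, 0], [2.9, 0.5, 0, 0, 0, 0]],
  ],
)

```text
time: 11.5
tool_pos: [516.2, -0.6, 94.4]
tcp_rot: [180.0, -0.0, 25.7]
ft_force: [-1.2, -1.4, 3.4]
finger_gap: 17.3
grip_force: 23.6
```

Request:
step_arm(
  targets=[
    [[-1.5, -0.2, 0, 0, 0, 0], [-2.9, -0.5, 0, 0, 0, 0], [-4.3, -0.8, 0, 0, 0, 0], [-5.7, -1.2, 0, 0, 0, 0], [-7.1, -1.6, 0, 0, 0, 0], [-8.5, -2.1, 0, 0, 0, 0], [-9.9, -2.6, 0, 0, 0, 0], [-11.2, -3.2, 0, 0, 0, 0], [-12.5, -3.8, 0, 0, 0, 0], [-13.8, -4.5, 0, 0, 0, 0], [-13.8, -4.5, 0, 0, 0, 0], [-13.8, -4.5, 0, 0, 0, 0]],
  ],
)

```text
time: 12.5
tool_pos: [505.1, -4.2, 94.8]
tcp_rot: [179.9, -0.4, 25.7]
ft_force: [15.3, 3.1, -7.3]
finger_gap: 17.0
grip_force: 22.5
```

Request:
step_arm(
  targets=[
    [[0, 0, 0, 0, 0, 0], [0, 0, 0, 0, 0, 0], [0, 0, 0, 0, 0, 0]],
  ],
)

```text
time: 12.75
tool_pos: [505.0, -4.2, 94.7]
tcp_rot: [179.9, -0.4, 25.7]
ft_force: [15.2, 2.7, -7.0]
finger_gap: 17.3
grip_force: 22.5
```

Request:
step_arm(
  targets=[
    [[-1.1, -0.5, 0, 0, 0, 0], [-2.2, -1.1, 0, 0, 0, 0], [-2.2, -1.1, 0, 0, 0, 0], [-2.2, -1.1, 0, 0, 0, 0]],
  ],
)

```text
time: 13.08
tool_pos: [503.2, -5.2, 94.8]
tcp_rot: [179.9, -0.4, 25.7]
ft_force: [16.8, 3.2, -8.0]
finger_gap: 17.4
grip_force: 22.3
```

Request:
step_arm(
  targets=[
    [[0.8, 0.3, 0, 0, 0, 0], [0.8, 0.3, 0, 0, 0, 0], [0.8, 0.3, 0, 0, 0, 0]],
  ],
)

```text
time: 13.33
tool_pos: [503.2, -5.1, 94.7]
tcp_rot: [179.9, -0.3, 25.7]
ft_force: [12.7, 1.9, -5.5]
finger_gap: 17.2
grip_force: 22.8
```

Request:
step_arm(
  targets=[
    [[1.0, 0.4, 0, 0, 0, 0], [1.8, 0.7, 0, 0, 0, 0], [1.8, 0.7, 0, 0, 0, 0]],
  ],
)

```text
time: 13.58
tool_pos: [503.6, -5.0, 94.6]
tcp_rot: [179.9, -0.1, 25.7]
ft_force: [6.3, 0.2, 1.7]
finger_gap: 17.4
grip_force: 23.4
```

Request:
step_arm(
  targets=[
    [[0, 0, 0, 0, 0, 0], [0, 0, 0, 0, 0, 0], [0, 0, 0, 0, 0, 0], [0, 0, 0, 0, 0, 0]],
  ],
  fingers=0.35,
)

```text
time: 13.92
tool_pos: [501.7, -5.0, 93.3]
tcp_rot: [-180.0, 0.1, 25.7]
ft_force: [0.1, -0.5, 1.0]
finger_gap: 27.7
grip_force: 0.0
```

Request:
step_arm(
  targets=[
    [[0, 0, 15, 0, 0, 0], [0, 0, 45, 0, 0, 0], [0, 0, 85, 0, 0, 0], [0, 0, 105, 0, 0, 0], [0, 0, 105, 0, 0, 0]],
  ],
)

```text
time: 14.33
tool_pos: [505.3, -5.4, 204.8]
tcp_rot: [179.7, -0.4, 25.7]
ft_force: [0.9, -0.6, 0.3]
finger_gap: 27.6
grip_force: 0.0
```

Request:
step_arm(
  targets=[
    [[17, 347, -50, 0, 0, 0.715], [17, 347, -50, 0, 0, 0.715], [17, 347, -50, 0, 0, 0.715], [17, 347, -50, 0, 0, 0.715], [17, 347, -50, 0, 0, 0.715], [17, 347, -50, 0, 0, 0.715], [17, 347, -50, 0, 0, 0.715], [17, 347, -50, 0, 0, 0.715], [17, 347, -50, 0, 0, 0.715], [17, 347, -50, 0, 0, 0.715], [17, 347, -50, 0, 0, 0.715]],
  ],
  fingers=-0.2,
  newtons=30,
)

```text
time: 15.25
tool_pos: [518.3, 342.5, 147.0]
tcp_rot: [-179.9, 0.1, 66.8]
ft_force: [-0.1, -1.0, 0.1]
finger_gap: 51.2
grip_force: 0.0
```

```bash
python3 - <<'E'
from m import *
s=r.sense();print(s['time'],s['tool_pos'],s['tcp_rot'])
t=snap('top');c=snap('scene')
for q,b in((t,(320,195,380,260)),(c,(245,225,340,300))):
    for a,uv in blob(q,(0,70,20),(20,255,140),b): print('knob',a,uv,onz(q,uv,85)[0])
x=cv2.resize(c['img'][110:320,230:510],(800,600),interpolation=cv2.INTER_CUBIC)
cv2.imwrite('pics/over.png',x)
E
```

```text
15.3 [518.72691881 341.51117572 147.55201829] [-1.79939218e+02  1.15523755e-01  6.67316353e+01]
knob 50 [330.2 235.8] [504.44822889  -4.41044563  85.        ]
knob 143 [296.9 241.8] [501.86822516  -5.32870386  85.        ]
knob 144 [334.8 285.7] [628.21913251 -26.7579429   85.        ]
knob 130 [248.8 292.7] [ 518.44025984 -153.9441699    85.        ]
```

View pics/over.png

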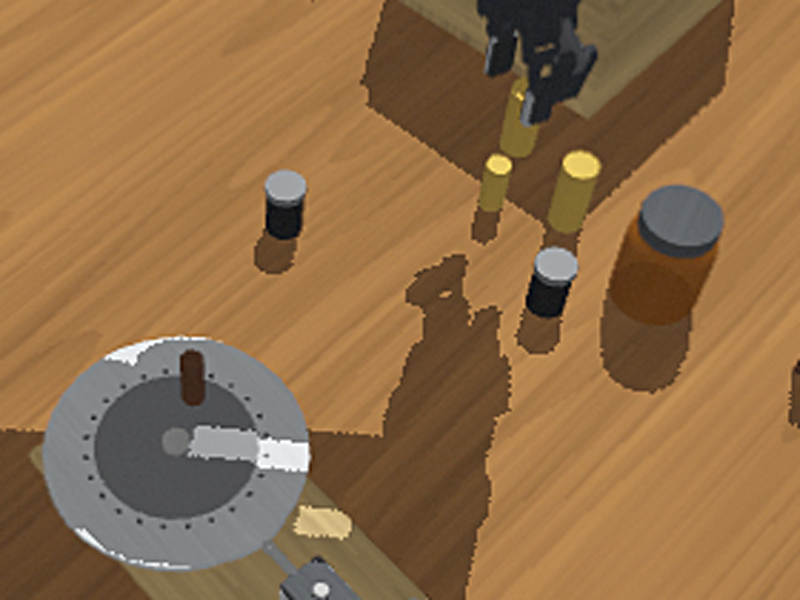

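The picture shows the knob still at (503,-5), so the reel stayed put. The gripper is above the small marker at crop (498,185), and its closing line is clear of the neighbours. Descending now.

Request:
step_arm(
  targets=[
    [[0, 0, -35, 0, 0, 0], [0, 0, -65, 0, 0, 0], [0, 0, -90, 0, 0, 0], [0, 0, -105, 0, 0, 0], [0, 0, -105, 0, 0, 0], [0, 0, -105, 0, 0, 0]],
  ],
)

```text
time: 15.9
tool_pos: [519.1, 340.5, 43.3]
tcp_rot: [-179.9, 0.1, 66.6]
ft_force: [-0.2, 0.5, 0.6]
finger_gap: 51.5
grip_force: 0.0
```

Request:
step_arm(
  targets=[
    [[0, 0, 0, 0, 0, 0], [0, 0, 0, 0, 0, 0], [0, 0, 0, 0, 0, 0], [0, 0, 0, 0, 0, 0], [0, 0, 0, 0, 0, 0], [0, 0, 0, 0, 0, 0], [0, 0, 0, 0, 0, 0]],
  ],
  fingers=1.0,
  newtons=30,
)

```text
time: 16.48
tool_pos: [520.9, 342.6, 46.2]
tcp_rot: [179.9, -0.2, 66.7]
ft_force: [-1.8, -0.9, 7.5]
finger_gap: 21.2
grip_force: 29.2
```

Request:
step_arm(
  targets=[
    [[0, 0, 15, 0, 0, 0], [0, 0, 45, 0, 0, 0], [0, 0, 80, 0, 0, 0], [0, 0, 110, 0, 0, 0], [0, 0, 128, 0, 0, 0], [0, 0, 128, 0, 0, 0]],
  ],
)

```text
time: 16.98
tool_pos: [522.3, 343.6, 178.7]
tcp_rot: [179.6, -0.5, 66.7]
ft_force: [0.7, 0.4, -1.5]
finger_gap: 20.9
grip_force: 29.7
```

Request:
step_arm(
  targets=[
    [[8, -30, 0, 0, 0, -0.1], [16, -65, 0, 0, 0, -0.22], [24, -100, 0, 0, 0, -0.34], [32, -135, 0, 0, 0, -0.46], [40, -170, 0, 0, 0, -0.58], [48, -205, 0, 0, 0, -0.7], [56, -240, 0, 0, 0, -0.82], [64, -275, 0, 0, 0, -0.94], [72, -310, 0, 0, 0, -1.06], [78, -345, 0, 0, 0, -1.17], [82, -375, 0, 0, 0, -1.28], [83, -393, 0, 0, 0, -1.28]],
  ],
)

```text
time: 17.98
tool_pos: [602.1, -54.4, 170.4]
tcp_rot: [179.9, 0.1, -7.2]
ft_force: [-0.0, 0.1, -2.5]
finger_gap: 20.8
grip_force: 29.8
```

Request:
step_arm(
  targets=[
    [[0, 0, 0, 0, 0, 0], [0, 0, 0, 0, 0, 0], [0, 0, 0, 0, 0, 0], [0, 0, 0, 0, 0, 0]],
  ],
)

```text
time: 18.32
tool_pos: [602.1, -49.9, 171.2]
tcp_rot: [-180.0, 0.1, -6.6]
ft_force: [0.3, -0.1, -2.2]
finger_gap: 20.6
grip_force: 29.8
```

```bash
python3 - <<'E'
from m import *
s=r.sense();print(s['time'],s['tool_pos'],s['tcp_rot'],s['ft_force'],s['finger_gap'])
c=snap('scene');print(proj(c,[[601.6,-51.7,56],[601.6,-51.7,130]]))
cv2.imwrite('pics/held.png',cv2.resize(c['img'][150:350,230:430],(600,600),interpolation=cv2.INTER_CUBIC))
E
```

```text
18.3667 [602.21465014 -49.81388754 171.39470132] [-1.79983006e+02  3.33579123e-02 -6.56176679e+00] [-0.57299863 -0.57018803 -2.17323808] 20.971374499849663
[[316.09022469 292.3959793 ]
 [316.3583295  274.00155056]]
```

View pics/held.png

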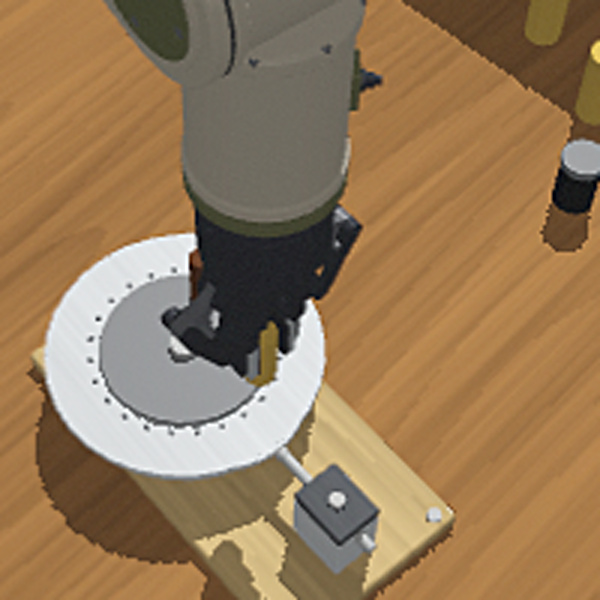

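The marker is held upright above the flange in front of the pointer, with its bottom at crop (262,380). Lowering it.

Request:
step_arm(
  targets=[
    [[-0.6, -1.5, -20, 0, 0, 0], [-0.6, -1.5, -40, 0, 0, 0], [-0.6, -1.5, -54, 0, 0, 0], [-0.6, -1.5, -62, 0, 0, 0], [-0.6, -1.5, -66, 0, 0, 0], [-0.6, -1.5, -66, 0, 0, 0], [-0.6, -1.5, -66, 0, 0, 0], [-0.6, -1.5, -66, 0, 0, 0]],
  ],
)

```text
time: 19.08
tool_pos: [602.7, -52.7, 107.1]
tcp_rot: [180.0, -0.1, -6.7]
ft_force: [0.2, 0.5, -1.4]
finger_gap: 21.0
grip_force: 29.8
```

Request:
step_arm(
  targets=[
    [[0, 0, -0.5, 0, 0, 0], [0, 0, -1, 0, 0, 0], [0, 0, -1, 0, 0, 0]],
  ],
)

```text
time: 19.33
tool_pos: [602.1, -52.7, 105.3]
tcp_rot: [180.0, -0.0, -6.7]
ft_force: [0.0, -1.1, -2.7]
finger_gap: 20.8
grip_force: 29.8
```

Request:
step_arm(
  targets=[
    [[0, 0, -1, 0, 0, 0], [0, 0, -2, 0, 0, 0], [0, 0, -2, 0, 0, 0]],
  ],
)

```text
time: 19.58
tool_pos: [601.7, -52.6, 102.5]
tcp_rot: [-180.0, 0.0, -6.7]
ft_force: [0.4, -0.1, -0.9]
finger_gap: 20.9
grip_force: 29.8
```

Request:
step_arm(
  targets=[
    [[0, 0, -0.5, 0, 0, 0], [0, 0, -1, 0, 0, 0], [0, 0, -1, 0, 0, 0]],
  ],
)

```text
time: 19.83
tool_pos: [601.9, -52.6, 102.2]
tcp_rot: [180.0, -0.0, -6.7]
ft_force: [-2.6, -0.0, 2.9]
finger_gap: 21.0
grip_force: 30.3
```

Request:
step_arm(
  targets=[
    [[0, 0, -0.5, 0, 0, 0], [0, 0, -1, 0, 0, 0], [0, 0, -1, 0, 0, 0]],
  ],
)

```text
time: 20.08
tool_pos: [602.2, -52.6, 102.2]
tcp_rot: [180.0, -0.0, -6.7]
ft_force: [-5.6, 2.3, 9.6]
finger_gap: 21.1
grip_force: 31.0
```

Request:
step_arm(
  targets=[
    [[0, 0, 1.3, 0, 0, 0], [0, 0, 1.3, 0, 0, 0], [0, 0, 1.3, 0, 0, 0]],
  ],
)

```text
time: 20.33
tool_pos: [602.1, -52.6, 102.3]
tcp_rot: [180.0, -0.0, -6.7]
ft_force: [-0.2, -0.2, 1.5]
finger_gap: 20.9
grip_force: 30.2
```

Request:
step_arm(
  targets=[
    [[0, 0, 0, 0, 0, 0], [0, 0, 0, 0, 0, 0], [0, 0, 0, 0, 0, 0], [0, 0, 0, 0, 0, 0], [0, 0, 0, 0, 0, 0]],
  ],
  fingers=0.05,
)

```text
time: 20.75
tool_pos: [601.8, -52.6, 102.0]
tcp_rot: [-180.0, 0.0, -6.7]
ft_force: [0.3, -0.6, -0.3]
finger_gap: 40.5
grip_force: 0.0
```

Request:
step_arm(
  targets=[
    [[0, 0, 8, 0, 0, 0], [0, 0, 25, 0, 0, 0], [0, 0, 50, 0, 0, 0], [0, 0, 85, 0, 0, 0], [0, 0, 120, 0, 0, 0], [-40, 0, 120, 0, 0, 0], [-80, 0, 120, 0, 0, 0], [-120, 0, 120, 0, 0, 0], [-160, 30, 120, 0, 0, 0], [-160, 70, 120, 0, 0, 0], [-160, 110, 120, 0, 0, 0], [-160, 140, 120, 0, 0, 0]],
  ],
)

```text
time: 21.75
tool_pos: [441.0, 89.4, 223.3]
tcp_rot: [-179.9, -0.1, -6.7]
ft_force: [-0.5, -0.1, 0.1]
finger_gap: 40.7
grip_force: 0.0
```

Request:
step_arm(
  targets=[
    [[0, 40, 0, 0, 0, 0], [0, 80, 0, 0, 0, 0], [0, 120, 0, 0, 0, 0], [0, 120, 0, 0, 0, 0], [0, 120, 0, 0, 0, 0], [0, 120, 0, 0, 0, 0]],
  ],
)

```text
time: 22.25
tool_pos: [441.7, 207.5, 222.4]
tcp_rot: [180.0, -0.0, -6.6]
ft_force: [0.2, -0.1, 0.6]
finger_gap: 40.7
grip_force: 0.0
```

```bash
python3 - <<'E'
from m import *
t=snap('top');c=snap('scene')
for q,b in((t,(330,160,380,215)),(c,(295,250,340,310))):
    for a,uv in blob(q,(18,90,150),(35,255,255),b): print('brass',a,uv,onz(q,uv,106)[0],onz(q,uv,81)[0])
for q,b in((t,(320,205,345,250)),(c,(280,225,310,260))):
    for a,uv in blob(q,(0,70,20),(20,255,140),b): print('knob',a,uv,onz(q,uv,85)[0])
print(proj(t,[601.6,-51.7,106]),proj(c,[601.6,-51.7,106]))
a=[cv2.resize(i,(400,400),interpolation=cv2.INTER_CUBIC) for i in(t['img'][140:280,280:420],c['img'][210:350,230:370])]
cv2.imwrite('pics/end.png',np.hstack(a))
E
```

```text
brass 357 [337.5 172.7] [637.94368746 -17.03796143 106.        ] [642.05599339 -17.5837794   81.        ]
brass 44 [375.4 164.9] [656.47864757 -97.41449515 106.        ] [660.99916163 -99.73050059  81.        ]
brass 183 [336.1 294.3] [649.60552903 -47.59331269 106.        ] [641.5071667  -37.27470634  81.        ]
knob 51 [330.2 235.7] [504.66304379  -4.40614217  85.        ]
knob 137 [296.9 242. ] [502.21961011  -5.68068961  85.        ]
[[353.52986374 190.01804441]] [[316.26765557 280.22048614]]
```

View pics/end.png

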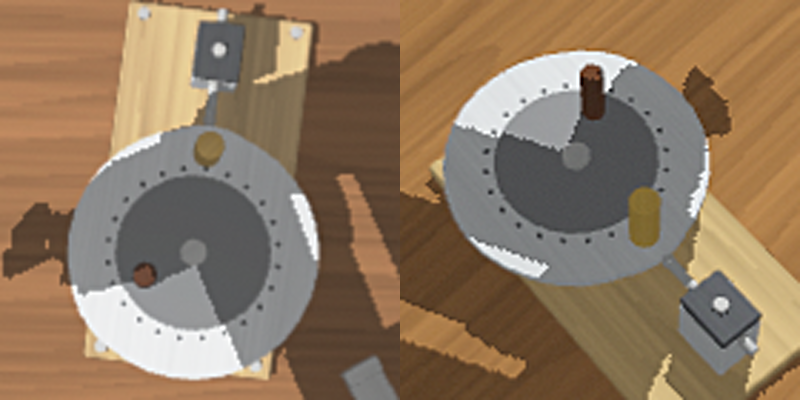

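The marker stands upright at top crop (210,145) / scene crop (644,197), right where the mark projects. The knob is unchanged and the arm is clear, so I'm handing in.

```bash
python3 -c "
from h import *
print(r.hand_in())"
```

```text
the job is handed in; nothing more can be done
None
```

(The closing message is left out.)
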